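Load the sample rack on an open-deck autosampler

ROBOT

A 7-joint arm with a two-finger parallel gripper is mounted at the origin on the work surface. World frame = base frame: x ahead of the robot, y to its left, z up, the work surface at z = 0. Lengths are in mm, angles in rad, forces in N, time in s.
With the tool pointing down it reaches from about 400 to 875 mm from the base axis. Payload 4.4 kg.
Tool frame: the origin (TCP) lies at the very end of the fingers, on their centre line; the grasp point (between the pads) lies ctrl.grip_depth behind it (ctrl.grip_depth is the distance from the TCP to the grasp point, in mm); y points along the fingers, x is the direction in which the jaws open and shut, and the axes are right-handed (so a half turn about y gives the same grasp; the last joint's range is limited). The gripper opens to 85 mm and grips with 20 to 120 N. Pads are 22 mm wide; open, the fingers measure 114 mm over their backs; the gripper's body (76 mm by 85 mm) begins 54 mm behind the grasp point. The pads swing forward as they close: fully open they stand 13 mm farther back than shut.
Start: joints at [1.186, 0.628, 0.038, 1.517, -0.027, 0.996, -0.02], TCP at [203.756, -617.253, 231.313] pointing down, gripper open.
Joint ranges: [-3.06, 3.06], [-0.37, 2.12], [-1.25, 1.32], [0.18, 2.47], [-1.1, 4.24], [0.23, 1.98], [-2.94, 2.94]. Speed limits (rad/s): [2.57, 2.57, 3.14, 3.14, 3.14, 3.14, 3.14].

INTERFACE

Orientations are given as [roll, pitch, yaw] about the fixed x, y, z axes, in that order (R = Rz(yaw) Ry(pitch) Rx(roll)).
In Python, from cell import ctrl gives the robot as it stands.
- The arm moves only by the tool apply_moves, never from a script. Its argument "motion" is a list of rows, each a list of 5 numbers: the shift along the tool's x, y, z in cm, then the turn about the tool's y in rad, then the finger opening in cm, from 0 to 8.54. In form: [[tx, ty, tz, roll, hand], ...]. A call has 1 to 20 rows; each row is the pose to reach, as a shift and turn from the pose commanded when the call began, along the tool's axes at that moment; what a row does not reach only later rows make up. A row lasts 1/8 s, in which the tool goes at most 62.5 mm and 10.7 degrees, less where a joint would pass 70% of its speed; a pose out of reach is approached as far as the arm can. A call with a gripper value outside its range is refused whole. The fingers move at their own pace and stop on an object; the grip force is fixed at half the most. Time passes only in rows, so rows that repeat a pose let the fingers close. It gives the time, the measured TCP pose, the force and the opening at its end, in the units of the state.
- ctrl.read_state(): the state, without advancing time (a new reading comes with each control period).
- ctrl.get_image(name): name is "scene" or "top"; returns a dict with "image" (480x640x3 uint8, red, green, blue), "vfov" (degrees; the focal length in pixels is half the picture's height over the tangent of half this angle, whatever the lens; pixels are square), "cx", "cy" (the principal point, pixels), "extrinsics" (4x4, takes a point from world to camera coordinates). Camera axes: x right, y up, looking along -z (the intrinsics and any distortion apply to the point x, -y, -z); pixel columns grow to the right and rows downward; lengths in mm; the calibration is good to about 2 mm. A picture is of the moment at which its call begins. There is no depth.
- ctrl.finish_job(): hands the job in, once; it reports no verdict.
Trained networks look in a picture, given as the dict that the camera call returned (one of the last four; its "shot" number tells which), for a name from the list of things; names that differ only in an ending like _2 or _b are one class to them, and where a whole thing is asked for, a point or a joint stands for the part that bears it (a point fixed in the world has none). Each returns a list of dicts, best first, with "confidence" (0 to 1); they miss things now and then, are a little off and sometimes report something else, mostly with a low value. They report only what shows in the picture. A call takes as long as a camera call. They do not tell look-alikes from the thing itself.
- ctrl.search_frame(picture, query): "location" ([x, y, z] in mm, in world coordinates, good to about 4 mm: the middle of the surface that is visible of it).
- ctrl.mark_of(picture, query): "location" ([x, y, z] in mm, in world coordinates, good to about 4 mm: a listed point, or the origin of a listed thing).
The state is a dict: "clock": time; "qpos": joint angles; "qd": joint speeds; "tau": joint torques, N m; "eef_pos": TCP position; "tool_rot": TCP orientation; "force": force on the tool from outside, world axes, zero at the start; "torque": the same for the moment, N m; "width": finger opening in mm.
Only numpy, scipy, OpenCV 4.12 (cv2) and the standard library are available. Lean on these libraries where they do the work, as an engineer would, in place of code of your own. Each camera call takes 0.05 s, during which the arm holds its last target.

TASK

The blue vial rack is standing on the loading apron of the open-deck autosampler. Slide it over the apron into line with the empty lane, the one with the blue floor strip, and push it down that lane until it is fully home, square against the back stop, then move the fingers clear. Push on the rack's own walls, not on its vials, never lift or tip it off the deck, and leave the other racks, vials, bottle, jar and wrench where they stand.

Things in the scene. Friction and masses are not known exactly. Their poses are not given: they have to be found in the camera images.
- rack_blue: the loose rack to push: solid-sided blue plastic block 84 mm long (own x) x 90 wide (own y) x 30 high, white-capped 12 mm vials standing out of its top to 41 mm; about 0.4 kg, slides freely on the deck. Origin: centre of its underside; x is its leading direction (the +x end meets the stop), z up
- rack_blue_vials: the vials in the blue rack, a fixed part of it: caps 30 to 41 mm above its underside, 5 x 5 grid 15.5 mm apart along x and 16.5 mm along y, three places empty. Same origin and axes as the blue rack. Must not be pushed on
- lane_blue: empty fixed lane with the blue floor strip, level with the deck. Origin: on the deck, where the centre of the blue rack's underside is when home; x runs up the lane to the stop, z up. Stop face at x = +42 mm, 22 mm high. Rails 10 mm high, inner faces at y = +-47.5 mm (2.5 mm play a side), run from the stop to x = -50 mm, then flare out 6 mm to the mouth at x = -73 mm
- deck: fixed white autosampler plate. Origin on its top face, 14 mm above the bench; x to the back. Plate x -130..170, y -220..280 mm; lanes along x, home points at x 100, y -114, 0, 114, mouths at x 27; bare apron in front. Housing 70 mm high behind x 165, beam on it to 115 mm; parked needle arm at y 220..280, x above 25, up to 190 mm high, over a 42 mm high wash port
- lane_green: fixed lane with a green floor strip, built like lane_blue; occupied by the green rack
- lane_orange: fixed lane with an orange floor strip, built like lane_blue; occupied by the orange rack
- rack_green: loose vial rack, green plastic block 84 mm long (own x) x 90 mm wide (own y) x 30 mm high with black-capped vials standing to 41 mm; already home in the green lane; leave alone. Origin: centre of its underside
- rack_orange: loose vial rack, orange plastic block 84 mm long (own x) x 90 mm wide (own y) x 30 mm high with red-capped vials standing to 41 mm; already home in the orange lane; leave alone. Origin: centre of its underside
- vial_left: loose glass vial with a red cap, 22 mm diameter, 48 mm high, standing near the left (+y) end of the apron; leave alone. Origin: centre of its underside
- vial_right: loose glass vial with an aluminium cap, 22 mm diameter, 48 mm high, standing near the right (-y) end of the apron; leave alone. Origin: centre of its underside
- amber_bottle: loose amber bottle, 64 mm diameter, 125 mm high, on the bench left of the deck; leave alone. Origin: centre of its underside
- cap_jar: loose clear jar with a blue lid, 70 mm diameter, 70 mm high, on the bench right of the deck; leave alone. Origin: centre of its underside
- fitting_wrench: loose steel wrench, 130 mm long along its x, lying flat on the bench right of the deck; leave alone. Origin: underside, at its middle
Not all that is in view belongs to the job. What is shaped like the rack_blue but purple or yellow is not meant.

How it is judged (in metres and radians):
At the end, for the whole second after the job is handed in: The blue rack rests flat in the blue lane, within 3 mm of its home point along the lane (against the back stop), within 4 mm across and 0.05 rad of square, at rest; the green and orange racks are within 6 mm, and the two vials, bottle, jar and wrench within 12 mm, of where they started (x of rack_blue in the frame of lane_blue between -0.003 and 0.003 m and y of rack_blue in the frame of lane_blue between -0.004 and 0.004 m and z of rack_blue in the frame of lane_blue between -0.003 and 0.003 m and angle between the x axis of rack_blue and the x axis of lane_blue, either way round below 0.05 rad and angle between rack_blue's own z axis and vertical below 0.04 rad and linear speed of rack_blue below 0.01 m/s and distance of each of rack_green, rack_orange from where it was at the start of the episode below 0.006 m and distance of each of vial_left, vial_right, amber_bottle, cap_jar, fitting_wrench from where it was at the start of the episode below 0.012 m); the robot touches nothing.
It fails at once if the blue rack is lifted off the deck or pushed off it (8 mm) or tipped (0.15 rad) (z of rack_blue in the frame of deck above 0.008 m or z of rack_blue in the frame of deck below -0.008 m or angle between rack_blue's own z axis and vertical above 0.15 rad).
It fails at once if the robot pushes on or grips the rack's vials (over 3 N) (contact force between any of the fingers, the arm and rack_blue_vials above 3 N).
It fails at once if another rack is shifted by more than 6 mm (distance of any of rack_green, rack_orange from where it was at the start of the episode above 0.006 m).
It fails at once if a vial, the bottle, the jar or the wrench is shifted by more than 12 mm or knocked over (distance of any of vial_left, vial_right, amber_bottle, cap_jar, fitting_wrench from where it was at the start of the episode above 0.012 m or angle between any of vial_left, vial_right, amber_bottle, cap_jar, fitting_wrench's own z axis and vertical above 0.3 rad).
It also fails if it takes over 51 s, if anything falls off the work surface, if the arm or the gripper's body presses on something with over 40 N, if the wrist force passes 120 N, or if a joint passes its speed limit or range.

## Working session

There is one attempt and no reset: what is moved stays moved. The work goes in short steps, Python scripts to look and compute and a tool call to move; the robot and the scene stay as the last step left them, time stands still between calls to the robot, and variables do not carry over. Pictures are saved under pics/ and viewed, and the job is handed in when it is done.

Besides the shell and the picture viewer there is one more tool, called after ">>>" as a command line: name --pt "numbers of a row" for each row, then --argument value for the rest. apply_moves: Moves the arm, as the interface text tells. Its arguments: {"type":"object","properties":{"motion":{"type":"array","items":{"type":"array","items":{"type":"number"}}}},"required":["motion"]}

```bash
ls; mkdir -p pics; python3 - <<'E'
from cell import ctrl
import cv2
s=ctrl.read_state();print({k:s[k] for k in('clock','eef_pos','tool_rot','force','width')}, ctrl.grip_depth)
for n in('scene','top'):
    p=ctrl.get_image(n);cv2.imwrite(f'pics/{n}0.png',p['image'][:,:,::-1]);print(n,p['vfov'],p['cx'],p['cy'],p['extrinsics'],[k for k in p])
    for q in('rack_blue','lane_blue','deck','rack_green','rack_orange','vial_left','vial_right','amber_bottle','cap_jar','fitting_wrench'):
        print(q,[([round(float(v)) for v in d['location']],round(d['confidence'],2)) for d in ctrl.mark_of(p,q)][:4])
E
```

```text
pics
{'clock': 0.0, 'eef_pos': array([ 203.57701516, -616.64812203,  230.39509851]), 'tool_rot': array([-1.57080992,  0.00189702, -1.25197808]), 'force': array([-0.0807093 , -0.03587179, -0.92627985]), 'width': 85.57883101371499} 18.700000000000003
scene 53.50624676111312 315.363590459445 240.86048976831034 [[ 8.22084378e-01  5.69112819e-01 -1.69668533e-02 -4.25728598e+02]
 [-3.66523444e-01  5.51777501e-01  7.49134270e-01  1.55560637e+02]
 [ 4.35703844e-01 -6.09632831e-01  6.62200855e-01 -1.19591738e+03]
 [ 0.00000000e+00  0.00000000e+00  0.00000000e+00  1.00000000e+00]] ['image', 'vfov', 'cx', 'cy', 'extrinsics', 'shot']
rack_blue [([512, -85, 17], 0.87), ([318, 116, 2], 0.62), ([326, -210, 1], 0.56)]
lane_blue [([662, -40, 12], 0.75), ([498, 172, 17], 0.65)]
deck [([557, -38, 14], 0.76)]
rack_green [([663, 78, 10], 0.97), ([511, -85, 14], 0.53), ([663, -159, 16], 0.53)]
rack_orange [([661, -158, 15], 0.92)]
vial_left [([501, 169, 17], 0.47)]
vial_right [([474, -240, 15], 0.91), ([662, -42, 10], 0.36)]
amber_bottle [([526, 420, 2], 0.86)]
cap_jar [([586, -426, 3], 0.56)]
fitting_wre
[... 228 characters left out ...]
12538870e-01  5.95498542e-03  9.77134467e-01 -1.03380771e+03]
 [ 0.00000000e+00  0.00000000e+00  0.00000000e+00  1.00000000e+00]] ['image', 'vfov', 'cx', 'cy', 'extrinsics', 'shot']
rack_blue [([321, -211, -4], 0.91), ([508, -83, 16], 0.75), ([324, 114, 1], 0.7)]
lane_blue [([663, -42, 13], 0.97), ([664, 77, 15], 0.54)]
deck [([559, -37, 14], 0.62), ([662, -36, 14], 0.21)]
rack_green [([670, 77, 15], 0.64), ([507, -81, 14], 0.38)]
rack_orange [([659, -159, 19], 0.8)]
vial_left [([504, 172, 15], 0.6), ([560, -34, 17], 0.3)]
vial_right [([478, -240, 12], 0.46)]
amber_bottle [([528, 421, 3], 0.69)]
cap_jar [([586, -420, -2], 0.76)]
fitting_wrench [([406, -405, 0], 0.85), ([664, -42, 10], 0.21)]
```

View pics/scene0.png

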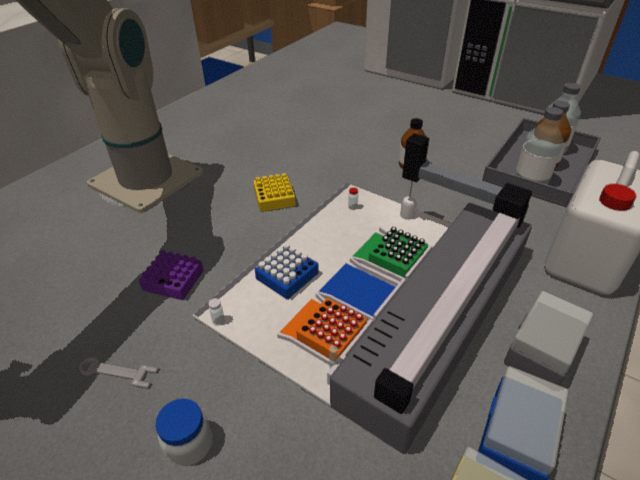

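View pics/top0.png

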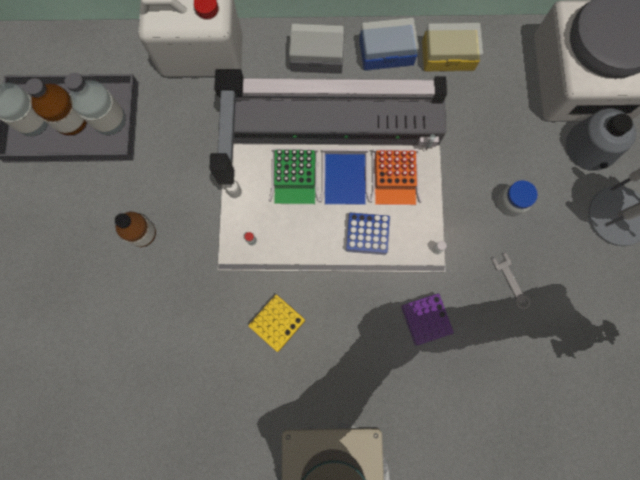

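The blue rack stands on the apron at about (285,270) in scene and (368,233) in top. Look-alikes are the purple rack at (170,275)/(428,318) and the yellow one at (275,190)/(277,322), both on the bench. The green and orange racks are already in their lanes. I choose the blue one with white caps and check it in a crop.

```bash
cat > h.py <<'E'
import numpy as np,cv2
def cam(p):
    f=240/np.tan(np.radians(p['vfov'])/2);return f,p['cx'],p['cy'],np.array(p['extrinsics'])
def proj(p,X):
    f,cx,cy,E=cam(p);X=np.atleast_2d(np.array(X,float));c=X@E[:3,:3].T+E[:3,3]
    return np.c_[cx+f*c[:,0]/-c[:,2],cy-f*c[:,1]/-c[:,2]]
def back(p,uv,z):
    f,cx,cy,E=cam(p);uv=np.atleast_2d(np.array(uv,float))
    d=np.c_[(uv[:,0]-cx)/f,-(uv[:,1]-cy)/f,-np.ones(len(uv))]@E[:3,:3]
    o=-E[:3,:3].T@E[:3,3];return o+d*((z-o[2])/d[:,2])[:,None]
E
python3 - <<'E'
from cell import ctrl
import cv2,numpy as np
from h import *
p=ctrl.get_image('top');im=p['image'][:,:,::-1].copy()
print(proj(p,[[203,-617,230]]))
c=im[135:285,205:455];cv2.imwrite('pics/crop1.png',cv2.resize(c,None,fx=3.2,fy=3.2,interpolation=cv2.INTER_CUBIC))
hsv=cv2.cvtColor(im,cv2.COLOR_BGR2HSV)
for nm,lo,hi,roi,z in(('strip blue',(100,120,60),(130,255,255),(140,210,318,372),14),('strip green',(45,100,30),(85,255,255),(140,210,265,322),14),('strip orange',(5,120,60),(20,255,255),(140,210,370,422),14),('rack',(100,90,30),(130,255,255),(205,260,340,400),44)):
    m=cv2.inRange(hsv,lo,hi);k=np.zeros_like(m);k[roi[0]:roi[1],roi[2]:roi[3]]=255;m&=k
    m=cv2.morphologyEx(m,cv2.MORPH_CLOSE,np.ones((7,7)))
    ys,xs=np.nonzero(m);r=cv2.minAreaRect(np.c_[xs,ys].astype(np.float32));b=cv2.boxPoints(r)
    P=back(p,b,z)[:,:2];print(nm,b.round(1).tolist());print(P.round(1).tolist(),P.mean(0).round(1),[np.linalg.norm(P[i]-P[i-1]).round(1) for i in range(2)],[np.degrees(np.arctan2(*(P[i]-P[i-1])[::-1])).round(1) for i in range(2)])
w=cv2.inRange(hsv,(0,0,120),(180,60,255)); 
E
```

```text
[[698.06007318 379.42381782]]
strip blue [[326.0, 154.0], [364.0, 154.0], [364.0, 203.0], [326.0, 203.0]]
[[702.5, 0.6], [701.3, -87.0], [583.8, -83.1], [585.1, 2.6]] [643.2 -41.7] [np.float64(117.4), np.float64(87.6)] [np.float64(-1.0), np.float64(-90.8)]
strip green [[275.0, 151.0], [314.0, 151.0], [314.0, 202.0], [275.0, 202.0]]
[[711.6, 118.2], [710.3, 28.2], [587.9, 29.7], [589.2, 117.7]] [649.7  73.4] [np.float64(122.4), np.float64(90.0)] [np.float64(0.3), np.float64(-90.8)]
strip orange [[375.0, 151.0], [416.0, 151.0], [416.0, 204.0], [375.0, 204.0]]
[[708.3, -112.6], [706.9, -207.4], [579.8, -200.4], [581.1, -107.9]] [ 644.  -157.1] [np.float64(127.2), np.float64(94.7)] [np.float64(-2.1), np.float64(-90.8)]
rack [[346.1000061035156, 248.1999969482422], [348.8999938964844, 212.6999969482422], [388.6000061035156, 215.6999969482422], [385.79998779296875, 251.1999969482422]]
[[474.6, -38.6], [553.6, -46.6], [545.4, -133.1], [466.6, -123.8]] [510.1 -85.5] [np.float64(85.5), np.float64(79.4)] [np.float64(84.7), np.float64(-5.8)]
```

View pics/crop1.png

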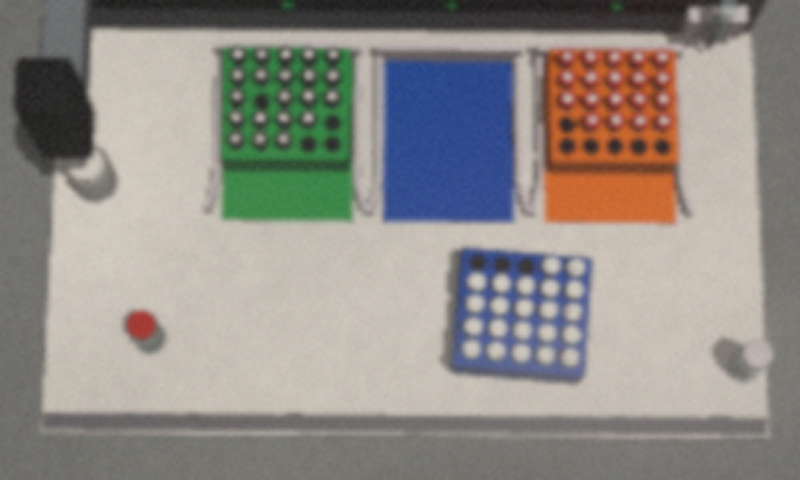

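```bash
python3 - <<'E'
from cell import ctrl
import cv2,numpy as np
from h import *
p=ctrl.get_image('top');q=ctrl.get_image('scene');im=q['image'][:,:,::-1].copy()
cv2.imwrite('pics/crop2.png',cv2.resize(im[175:385,190:450],None,fx=2.8,fy=2.8,interpolation=cv2.INTER_CUBIC)); cv2.imwrite('pics/raw_top.png',p['image'][:,:,::-1]); cv2.imwrite('pics/raw_scene.png',im)
P=back(p,[[218.4,264.1],[445,265.6],[325,203.6],[365.8,203.6],[274.4,203.6],[315,203.6],[375.2,203.8],[416.5,203.8]],14)
print(P.round(1));print(-E if 0 else (-np.array(p['extrinsics'])[:3,:3].T@np.array(p['extrinsics'])[:3,3]))
# draw model deck with guess
def deckpts(x,y,t,L):
    L=np.array(L,float);c,s=np.cos(t),np.sin(t);return np.c_[x+c*L[:,0]-s*L[:,1],y+s*L[:,0]+c*L[:,1],14+L[:,2]]
from scipy.optimize import least_squares
L=[[-130,280,0],[-130,-220,0]]; 
uv=np.array([[218.4,264.1],[445,265.6]])
r=least_squares(lambda v:(proj(p,deckpts(v[0],v[1],v[2],L))-uv).ravel(),[560,-40,0]);print(r.x,r.fun)
E
```

```text
[[ 449.1  241.3   14. ]
 [ 438.2 -256.5   14. ]
 [ 583.7    4.9   14. ]
 [ 582.4  -87.2   14. ]
 [ 585.4  119.    14. ]
 [ 584.1   27.4   14. ]
 [ 581.6 -108.4   14. ]
 [ 580.2 -201.6   14. ]]
[ 261.99514726   17.49585469 1114.87999623]
[ 5.73042669e+02 -4.04350426e+01 -2.18239031e-02] [-0.4755908  -0.02420685  0.47645607 -0.02175659]
```

View pics/crop2.png

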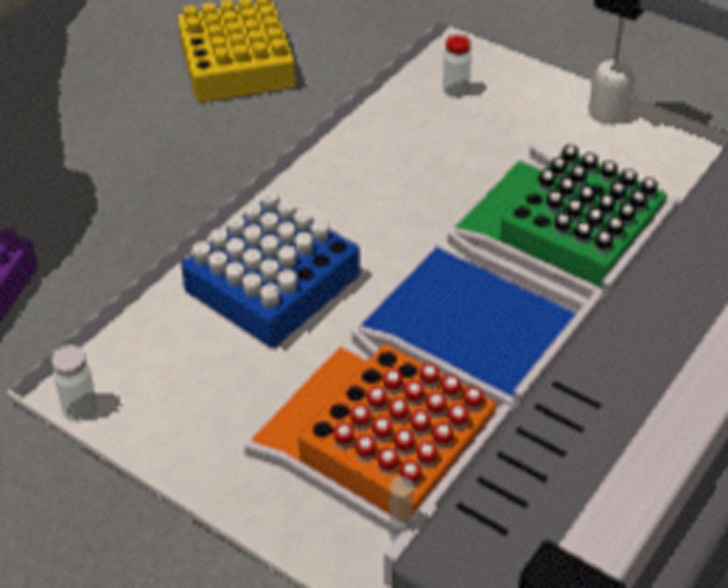

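>>> apply_moves --pt "-4 3 5 -0.15 4" --pt "-8 5 10 -0.3 4" --pt "-12 5 15 -0.45 4" --pt "-16 5 20 -0.6 4" --pt "-20 5 25 -0.75 4" --pt "-24 5 31 -0.9 4" --pt "-28 5 36 -1.05 4" --pt "-31 5 40 -1.18 4" --pt "-33.3 5 43 -1.232 4" --pt "-33.3 5 43 -1.232 4" --pt "-33.3 5 43 -1.232 4" --pt "-33.3 5 43 -1.232 4"

```text
clock: 2.75
eef_pos: [506.8, -168.0, 181.2]
tool_rot: [-1.572, 0.001, -0.023]
force: [0.1, 0.4, -0.5]
width: 40.2
```

```bash
python3 - <<'E'
from cell import ctrl
import cv2
from h import *
s=ctrl.read_state();print({k:s[k] for k in('clock','eef_pos','tool_rot','force','width','qpos')})
for n in('scene','top'):
    p=ctrl.get_image(n);im=p['image'][:,:,::-1].copy();print(n,proj(p,s['eef_pos']));cv2.imwrite(f'pics/{n}1.png',im)
E
```

```text
{'clock': 2.75, 'eef_pos': array([ 506.79552082, -167.9720181 ,  181.23561746]), 'tool_rot': array([-1.57168751e+00,  7.80162567e-04, -2.28577197e-02]), 'force': array([ 0.09305119,  0.36856203, -0.48296158]), 'width': 40.21061786679804, 'qpos': array([ 0.4627261 ,  0.54143243, -0.28968427,  1.88941139,  0.22108817,
        0.74221985,  0.02553801])}
scene [[247.19753735 232.70432369]]
top [[417.05523446 216.48203313]]
```

View pics/scene1.png

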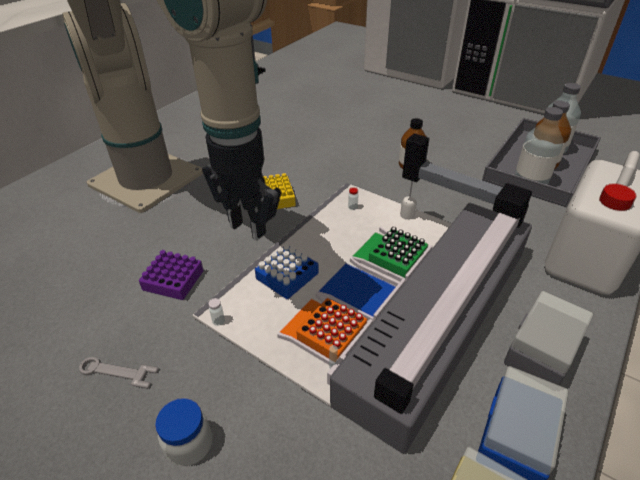

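View pics/top1.png

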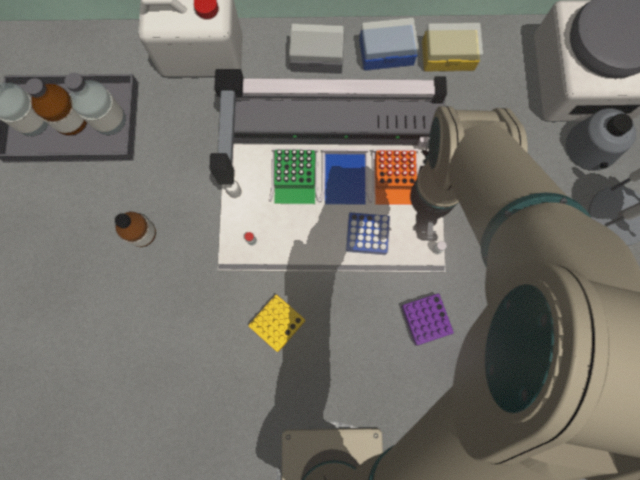

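>>> apply_moves --pt "0 4 0 0 4" --pt "0 8 0 0 4" --pt "0 12 0 0 4" --pt "0 14 0 0 4" --pt "0 15.5 0 0 4" --pt "0 16 0 0 4" --pt "0 16 0 0 4" --pt "0 16 0 0 4"

```text
clock: 3.85
eef_pos: [508.3, -166.5, 22.1]
tool_rot: [-1.571, -0.002, -0.02]
force: [-1.0, 0.1, -0.1]
width: 40.1
```

```bash
python3 - <<'E'
from cell import ctrl
import cv2
from h import *
s=ctrl.read_state();print({k:s[k] for k in('clock','eef_pos','tool_rot','force','width')})
p=ctrl.get_image('scene');im=p['image'][:,:,::-1].copy();print(proj(p,s['eef_pos']))
cv2.imwrite('pics/s2.png',cv2.resize(im[175:385,150:410],None,fx=2.8,fy=2.8,interpolation=cv2.INTER_CUBIC))
E
```

```text
{'clock': 3.85, 'eef_pos': array([ 508.34094747, -166.50475513,   22.12918644]), 'tool_rot': array([-1.57116383e+00, -1.54545716e-03, -2.01638352e-02]), 'force': array([-1.02855175,  0.10259558, -0.14818025]), 'width': 40.12126194505068}
[[258.24847702 299.68918823]]
```

View pics/s2.png

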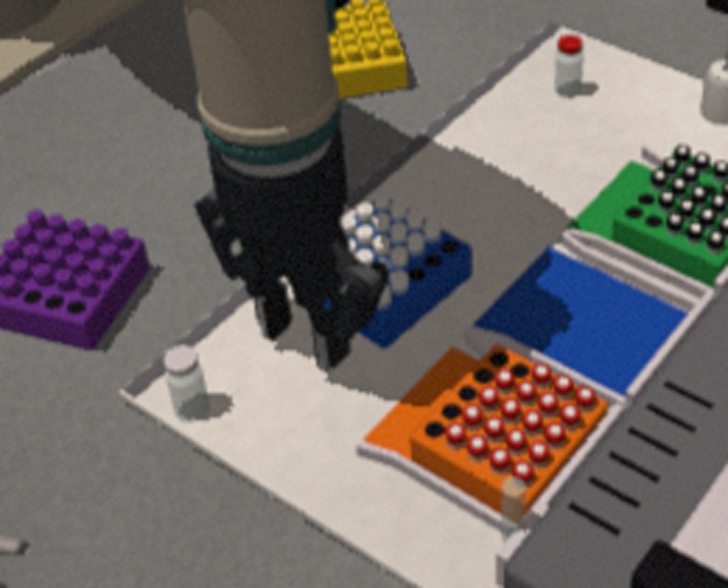

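>>> apply_moves --pt "0 0 0.8 0 4" --pt "0 0 1.5 0 4" --pt "0 0 2.0 0 4" --pt "0 0 2.4 0 4" --pt "0 0 2.8 0 4" --pt "0 0 3.2 0 4" --pt "0 0 3.6 0 4" --pt "0 0 4.0 0 4" --pt "0 0 4.4 0 4" --pt "0 0 4.8 0 4" --pt "0 0 5.2 0 4" --pt "0 0 5.6 0 4" --pt "0 0 6.0 0 4" --pt "0 0 6.2 0 4" --pt "0 0 6.2 0 4"

```text
clock: 5.78
eef_pos: [509.0, -103.7, 21.3]
tool_rot: [-1.57, -0.0, -0.02]
force: [-0.6, -2.6, 1.3]
width: 39.9
```

```bash
python3 - <<'E'
from cell import ctrl
import cv2
from h import *
s=ctrl.read_state();print({k:s[k] for k in('clock','eef_pos','tool_rot','force','width')})
p=ctrl.get_image('scene');im=p['image'][:,:,::-1].copy();print(proj(p,s['eef_pos']))
cv2.imwrite('pics/s3.png',cv2.resize(im[175:385,150:410],None,fx=2.8,fy=2.8,interpolation=cv2.INTER_CUBIC))
p=ctrl.get_image('top');im=p['image'][:,:,::-1].copy()
cv2.imwrite('pics/t3.png',cv2.resize(im[135:285,205:455],None,fx=3.2,fy=3.2,interpolation=cv2.INTER_CUBIC))
for d in ctrl.mark_of(p,'rack_blue'):print(d['location'],d['confidence'])
E
```

```text
{'clock': 5.775, 'eef_pos': array([ 509.02416356, -103.73339022,   21.29742023]), 'tool_rot': array([-1.57032882e+00, -1.04122050e-04, -1.95403580e-02]), 'force': array([-0.61887203, -2.61986498,  1.29760196]), 'width': 39.85432342120334}
[[279.9725347  279.23860438]]
[499.4, -43.0, 16.2] 0.92
[321.8, 111.8, 2.6] 0.88
```

View pics/s3.png

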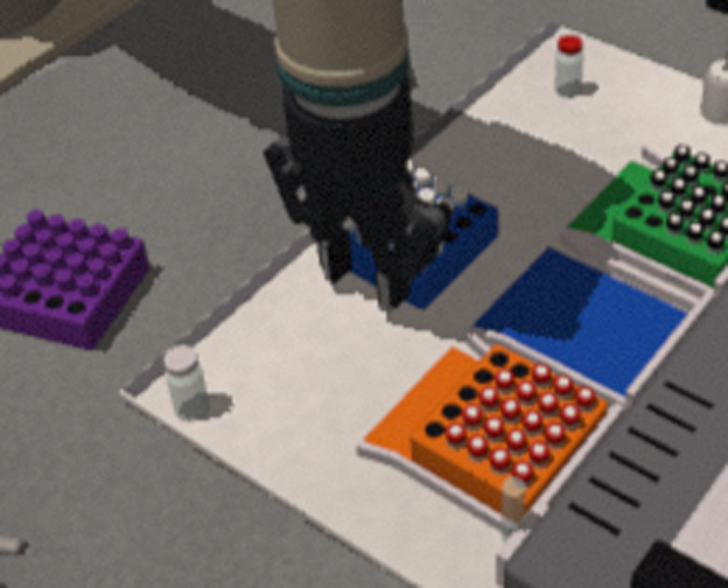

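View pics/t3.png

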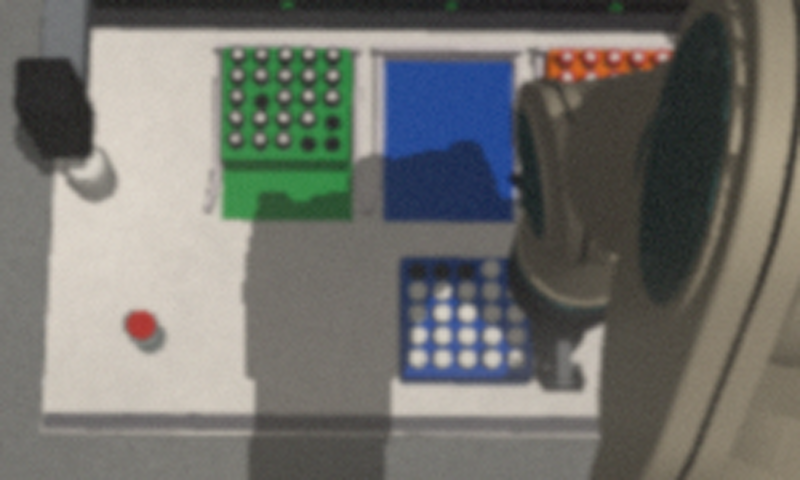

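```bash
python3 - <<'E'
from cell import ctrl
from h import *
p=ctrl.get_image('top');print(back(p,[[205+400/3.2,135+260/3.2],[205+402.5/3.2,135+376/3.2]],44))
im=p['image'];
hsv=cv2.cvtColor(im,cv2.COLOR_RGB2HSV);m=cv2.inRange(hsv,(100,90,30),(130,255,255))
for r in range(216,254,4):
    xs=np.nonzero(m[r,320:360])[0];print(r,320+xs.min(),back(p,[[320+xs.min()-.5,r]],44)[0].round(1))
for r in range(160,204,8):
    xs=np.nonzero(m[r,318:380])[0];print(r,back(p,[[318+xs.min()-.5,r],[318+xs.max()+.5,r]],14).round(1).tolist())
E
```

```text
[[546.12797959  -5.2049556   44.        ]
 [465.61373144  -5.39091735  44.        ]]
216 331 [546.7  -6.3  44. ]
220 331 [537.7  -6.1  44. ]
224 331 [528.7  -6.   44. ]
228 331 [519.7  -5.8  44. ]
232 331 [510.8  -5.6  44. ]
236 331 [501.9  -5.5  44. ]
240 331 [493.1  -5.3  44. ]
244 338 [484.  -20.2  44. ]
248 339 [475.2 -22.2  44. ]
252 331 [466.7  -4.8  44. ]
160 [[687.9, 4.3, 14.0], [686.6, -87.7, 14.0]]
168 [[668.5, 4.6, 14.0], [667.2, -87.0, 14.0]]
176 [[649.2, 5.0, 14.0], [647.9, -86.4, 14.0]]
184 [[630.1, 5.3, 14.0], [628.7, -88.0, 14.0]]
192 [[611.1, 5.6, 14.0], [609.7, -87.4, 14.0]]
200 [[592.2, 5.9, 14.0], [590.9, -84.5, 14.0]]
```

>>> apply_moves --pt "0 0 0.3 0 4" --pt "0 0 0.6 0 4" --pt "0 0 0.9 0 4" --pt "0 0 1.08 0 4" --pt "0 0 1.08 0 4" --pt "0 0 1.08 0 4"

```text
clock: 6.72
eef_pos: [509.3, -92.8, 21.3]
tool_rot: [-1.57, -0.0, -0.019]
force: [0.7, 0.1, -0.4]
width: 39.9
```

>>> apply_moves --pt "0 0 -2 0 4" --pt "0 0 -5 0 4" --pt "0 0 -5 0 4" --pt "0 -5 -5 0 4" --pt "0 -10 -5 0 4" --pt "0 -10 -5 0 4"

```text
clock: 7.48
eef_pos: [511.0, -142.6, 124.8]
tool_rot: [-1.571, -0.008, -0.019]
force: [0.2, 0.4, -0.6]
width: 39.8
```

```bash
python3 - <<'E'
from cell import ctrl
from h import *
s=ctrl.read_state();print({k:s[k] for k in('clock','eef_pos','tool_rot','force','width')})
p=ctrl.get_image('top')
im=p['image'];
cv2.imwrite('pics/t4.png',cv2.resize(im[135:285,205:455,::-1],None,fx=3.2,fy=3.2,interpolation=cv2.INTER_CUBIC))
hsv=cv2.cvtColor(im,cv2.COLOR_RGB2HSV);m=cv2.inRange(hsv,(100,90,30),(130,255,255))
for r in range(216,254,4):
    xs=np.nonzero(m[r,310:385])[0];print(r,310+xs.min(),back(p,[[310+xs.min()-.5,r],[310+xs.max()+.5,r]],44).round(1).tolist())
for c in range(328,365,6):
    ys=np.nonzero(m[206:260,c])[0]+206;print(c,ys.min(),ys.max(),back(p,[[c,ys.min()-.5],[c,ys.max()+.5]],44).round(1).tolist())
E
```

```text
{'clock': 7.475, 'eef_pos': array([ 511.0024094 , -142.63998904,  124.83029942]), 'tool_rot': array([-1.57137066, -0.0075725 , -0.01891857]), 'force': array([ 0.24672498,  0.41202108, -0.57490674]), 'width': 39.83081384340968}
216 326 [[546.8, 4.6, 44.0], [546.3, -32.5, 44.0]]
220 326 [[537.8, 4.8, 44.0], [537.1, -47.5, 44.0]]
224 326 [[528.9, 4.9, 44.0], [527.8, -62.5, 44.0]]
228 326 [[519.9, 5.1, 44.0], [518.6, -81.8, 44.0]]Traceback (most recent call last):
  File "<stdin>", line 9, in <module>
    return umr_minimum(a, axis, None, out, keepdims, initial, where)
ValueError: zero-size array to reduction operation minimum which has no identity
```

View pics/t4.png

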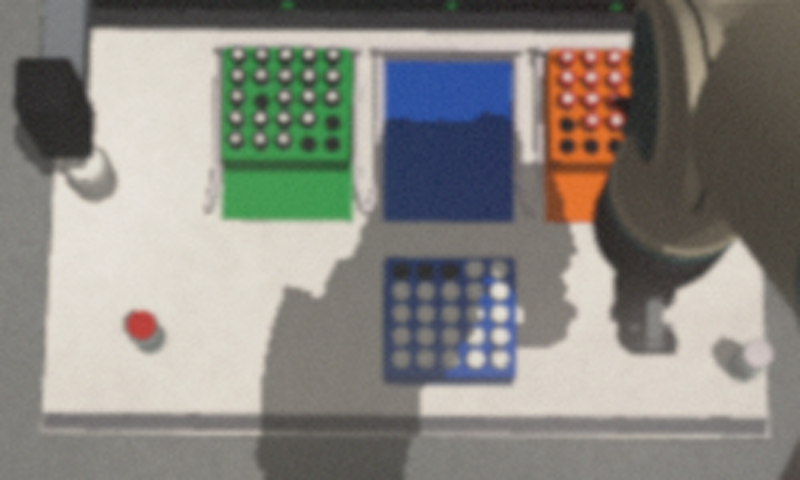

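>>> apply_moves --pt "-2 -2 1 0.17 4" --pt "-4 -2 3 0.34 4" --pt "-6 -2 5 0.51 4" --pt "-8 -2 7 0.68 4" --pt "-8.8 -2 9 0.85 4" --pt "-8.8 -2 10.3 1.02 4" --pt "-8.8 -2 10.3 1.19 4" --pt "-8.8 -2 10.3 1.36 4" --pt "-8.8 -2 10.3 1.5 4" --pt "-8.8 -2 10.3 1.571 4" --pt "-8.8 -2 10.3 1.571 4" --pt "-8.8 -2 10.3 1.571 4"

```text
clock: 9.02
eef_pos: [421.7, -38.4, 140.8]
tool_rot: [-1.572, -0.0, -1.589]
force: [1.3, -0.1, -0.1]
width: 40.1
```

```bash
python3 - <<'E'
from cell import ctrl
from h import *
s=ctrl.read_state();print({k:s[k] for k in('clock','eef_pos','tool_rot','force','width','qpos')})
E
```

```text
{'clock': 9.025, 'eef_pos': array([421.73067449, -38.40198819, 140.76699376]), 'tool_rot': array([-1.57218454e+00, -8.81551381e-05, -1.58926178e+00]), 'force': array([ 1.33339765, -0.07982665, -0.13373164]), 'width': 40.131668559366005, 'qpos': array([-0.12110868,  0.48225422,  0.20260792,  2.21653765, -0.2108146 ,
        0.4614976 , -1.34090035])}
```

>>> apply_moves --pt "0 4 0 0 4" --pt "0 8 0 0 4" --pt "0 10.5 0 0 4" --pt "0 11.8 0 0 4" --pt "0 11.9 0 0 4" --pt "0 11.9 0 0 4" --pt "0 11.9 0 0 4"

```text
clock: 9.9
eef_pos: [422.2, -38.6, 22.5]
tool_rot: [-1.571, 0.0, -1.59]
force: [-0.3, -0.5, -0.5]
width: 39.8
```

```bash
python3 - <<'E'
from cell import ctrl
from h import *
s=ctrl.read_state();print({k:s[k] for k in('clock','eef_pos','tool_rot','force','width','qpos')})
p=ctrl.get_image('scene');im=p['image'][:,:,::-1].copy()
cv2.imwrite('pics/s5.png',cv2.resize(im[175:385,150:410],None,fx=2.8,fy=2.8,interpolation=cv2.INTER_CUBIC))
E
```

```text
{'clock': 9.9, 'eef_pos': array([422.16487252, -38.59355495,  22.49206783]), 'tool_rot': array([-1.57113265e+00,  3.30145945e-04, -1.59027063e+00]), 'force': array([-0.31670072, -0.45023605, -0.53446986]), 'width': 39.81627388681847, 'qpos': array([-0.17358715,  0.76134413,  0.29504518,  2.28510358, -1.05146242,
        0.23355853, -0.50770975])}
```

View pics/s5.png

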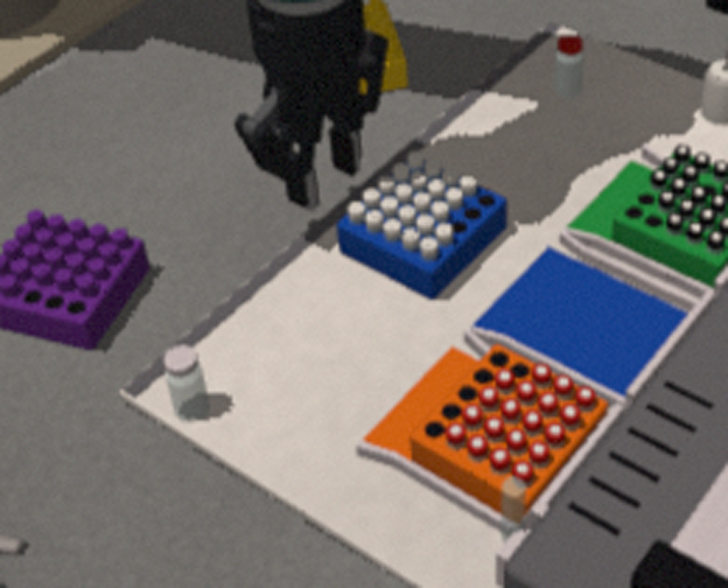

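>>> apply_moves --pt "0 0 1 0 4" --pt "0 0 2 0 4" --pt "0 0 2.8 0 4" --pt "0 0 3.3 0 4" --pt "0 0 3.8 0 4" --pt "0 0 4.3 0 4" --pt "0 0 4.8 0 4" --pt "0 0 5.3 0 4" --pt "0 0 5.8 0 4" --pt "0 0 6.3 0 4" --pt "0 0 6.8 0 4" --pt "0 0 6.8 0 4"

```text
clock: 11.45
eef_pos: [491.4, -40.3, 22.5]
tool_rot: [-1.569, -0.001, -1.591]
force: [-0.0, -0.3, -0.3]
width: 39.9
```

```bash
python3 - <<'E'
from cell import ctrl
from h import *
s=ctrl.read_state();print({k:s[k] for k in('clock','eef_pos','tool_rot','force','width','qpos')})
p=ctrl.get_image('scene');im=p['image'][:,:,::-1].copy()
cv2.imwrite('pics/s6.png',cv2.resize(im[175:385,190:450],None,fx=2.8,fy=2.8,interpolation=cv2.INTER_CUBIC))
p=ctrl.get_image('top');im=p['image'][:,:,::-1].copy()
cv2.imwrite('pics/t6.png',cv2.resize(im[135:285,205:455],None,fx=3.2,fy=3.2,interpolation=cv2.INTER_CUBIC))
E
```

```text
{'clock': 11.45, 'eef_pos': array([491.41579632, -40.28142841,  22.45093256]), 'tool_rot': array([-1.56910484e+00, -5.85884085e-04, -1.59081210e+00]), 'force': array([-0.0407622 , -0.26183421, -0.28883072]), 'width': 39.860388876486404, 'qpos': array([-0.28169127,  0.82715504,  0.47063179,  2.10804952, -0.93824318,
        0.42594281, -0.64837352])}
```

View pics/s6.png

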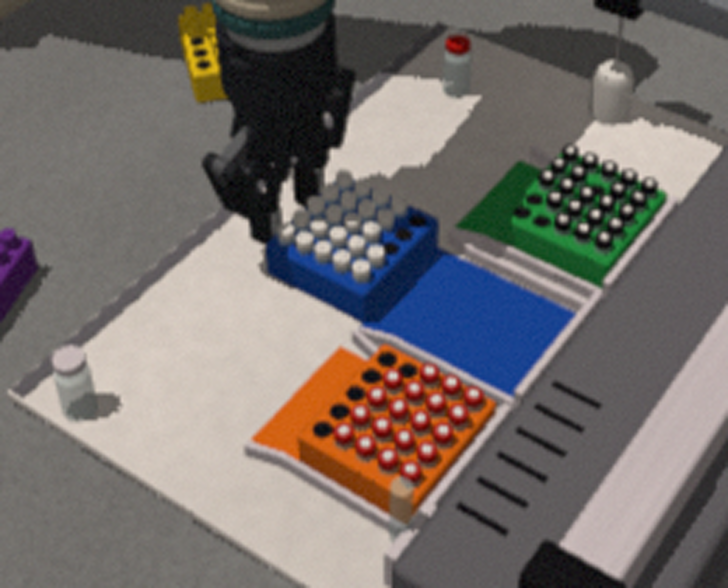

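View pics/t6.png

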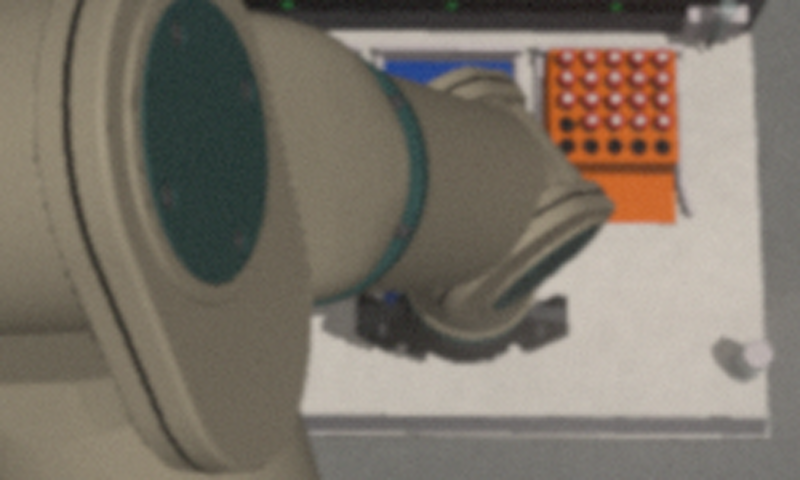

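>>> apply_moves --pt "0 0 0.5 0 4" --pt "0 0 1 0 4" --pt "0 0 1.5 0 4" --pt "0 0 2 0 4" --pt "0 0 2.5 0 4" --pt "0 0 3 0 4" --pt "0 0 3.5 0 4" --pt "0 0 4 0 4" --pt "0 0 4.5 0 4" --pt "0 0 5 0 4" --pt "0 0 5.5 0 4"

```text
clock: 12.92
eef_pos: [545.6, -41.2, 22.3]
tool_rot: [-1.571, -0.0, -1.591]
force: [-3.0, -0.1, 2.3]
width: 40.0
```

```bash
python3 - <<'E'
from cell import ctrl
from h import *
s=ctrl.read_state();print({k:s[k] for k in('clock','eef_pos','tool_rot','force','width','qpos')})
p=ctrl.get_image('scene');im=p['image'][:,:,::-1].copy();cv2.imwrite('pics/s7.png',im)
E
```

```text
{'clock': 12.925, 'eef_pos': array([545.60665934, -41.21932494,  22.3044949 ]), 'tool_rot': array([-1.57075060e+00, -1.68470892e-05, -1.59098890e+00]), 'force': array([-2.97238486, -0.05781131,  2.25662488]), 'width': 39.96799923787807, 'qpos': array([-0.31659193,  0.88258604,  0.54612925,  1.96122105, -0.87337127,
        0.55078122, -0.74537252])}
```

View pics/s7.png

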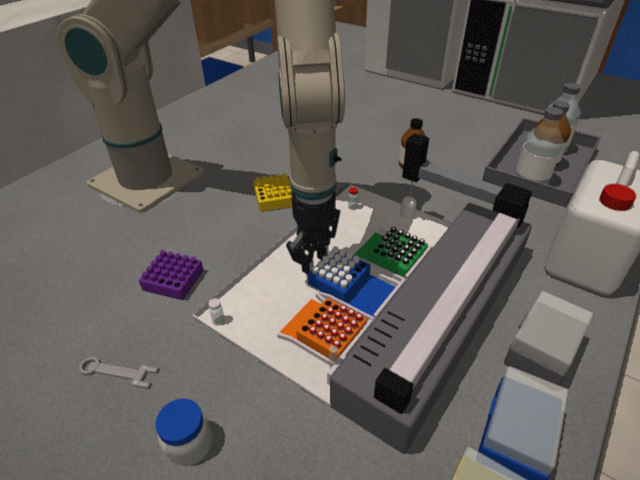

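>>> apply_moves --pt "0 0 0.5 0 4" --pt "0 0 1 0 4" --pt "0 0 1.5 0 4" --pt "0 0 2 0 4" --pt "0 0 2.5 0 4" --pt "0 0 3 0 4" --pt "0 0 3.5 0 4" --pt "0 0 4 0 4" --pt "0 0 4.5 0 4" --pt "0 0 5 0 4" --pt "0 0 5.4 0 4" --pt "0 0 5.7 0 4"

```text
clock: 14.48
eef_pos: [602.5, -42.4, 22.3]
tool_rot: [-1.571, -0.0, -1.591]
force: [-3.8, 0.3, 0.4]
width: 40.3
```

>>> apply_moves --pt "0 0 0.2 0 4" --pt "0 0 0.4 0 4" --pt "0 0 0.5 0 4"

```text
clock: 14.85
eef_pos: [607.4, -42.5, 22.3]
tool_rot: [-1.571, -0.0, -1.591]
force: [-2.7, 0.1, -1.2]
width: 39.7
```

>>> apply_moves --pt "0 0 0.1 0 4" --pt "0 0 0.2 0 4" --pt "0 0 0.3 0 4"

```text
clock: 15.22
eef_pos: [608.4, -42.5, 22.3]
tool_rot: [-1.574, 0.001, -1.591]
force: [-7.0, 0.2, 5.5]
width: 40.1
```

```bash
python3 - <<'E'
from cell import ctrl
from h import *
s=ctrl.read_state();print({k:s[k] for k in('clock','eef_pos','tool_rot','force','width','qpos')})
p=ctrl.get_image('scene');im=p['image'][:,:,::-1].copy()
cv2.imwrite('pics/s8.png',cv2.resize(im[200:370,260:460],None,fx=3.5,fy=3.5,interpolation=cv2.INTER_CUBIC))
E
```

```text
{'clock': 15.225, 'eef_pos': array([608.35280498, -42.46750569,  22.31707988]), 'tool_rot': array([-1.57431492e+00,  9.07678952e-04, -1.59125230e+00]), 'force': array([-7.01764795,  0.2149825 ,  5.46666114]), 'width': 40.10675818291569, 'qpos': array([-0.327913  ,  0.94972045,  0.60267643,  1.78112434, -0.81845699,
        0.68461594, -0.8450949 ])}
```

View pics/s8.png

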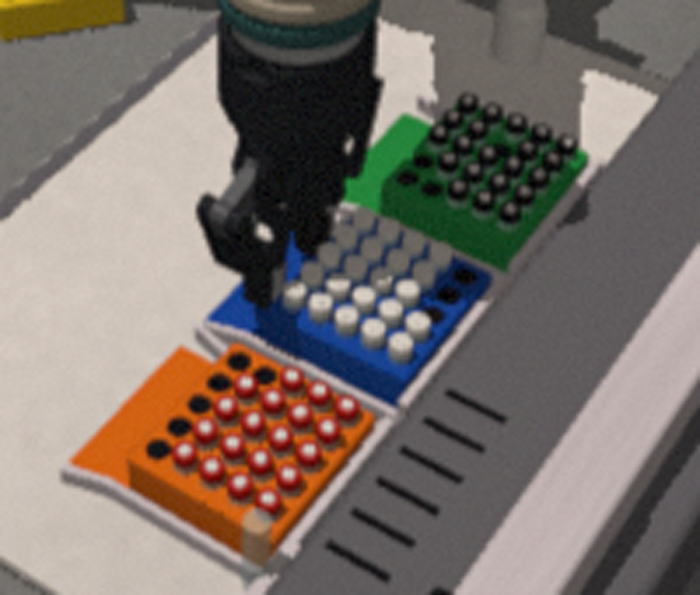

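>>> apply_moves --pt "0 0 0.2 0 4" --pt "0 0 0.2 0 4" --pt "0 0 0.4 0 4" --pt "0 0 0.4 0 4"

```text
clock: 15.78
eef_pos: [608.3, -42.4, 22.1]
tool_rot: [-1.582, 0.003, -1.592]
force: [-14.8, 1.0, 11.4]
width: 40.1
```

>>> apply_moves --pt "0 0 -0.4 0 4" --pt "0 0 -1.5 0 4" --pt "0 0 -5 0 4" --pt "0 -3 -8 0 4" --pt "0 -8 -11 0 4" --pt "0 -13 -14 0 4" --pt "0 -15 -16 0 4" --pt "0 -15 -16 0 4" --pt "0 -15 -16 0 4"

```text
clock: 16.9
eef_pos: [455.4, -39.1, 172.1]
tool_rot: [-1.569, -0.0, -1.59]
force: [0.1, -0.1, 0.2]
width: 40.1
```

```bash
python3 - <<'E'
from cell import ctrl
from h import *
s=ctrl.read_state();print({k:s[k] for k in('clock','eef_pos','tool_rot','force','width','qpos')})
p=ctrl.get_image('scene');im=p['image'][:,:,::-1].copy()
cv2.imwrite('pics/s9.png',cv2.resize(im[200:370,260:460],None,fx=3.5,fy=3.5,interpolation=cv2.INTER_CUBIC))
for q in('rack_blue','lane_blue','rack_green','rack_orange','vial_left','vial_right','amber_bottle','cap_jar','fitting_wrench'):print(q,[(np.round(d['location']),round(d['confidence'],2)) for d in ctrl.mark_of(p,q)][:2])
p=ctrl.get_image('top');im=p['image'][:,:,::-1].copy()
cv2.imwrite('pics/t9.png',cv2.resize(im[135:285,205:455],None,fx=3.2,fy=3.2,interpolation=cv2.INTER_CUBIC))
for q in('rack_blue','lane_blue','rack_green','rack_orange'):print(q,[(np.round(d['location']),round(d['confidence'],2)) for d in ctrl.mark_of(p,q)][:2])
E
```

```text
{'clock': 16.9, 'eef_pos': array([455.38397863, -39.138474  , 172.12407059]), 'tool_rot': array([-1.56916039e+00, -1.41395549e-04, -1.59022399e+00]), 'force': array([ 0.05431696, -0.05325038,  0.24179546]), 'width': 40.05687383540017, 'qpos': array([-0.51283805,  0.57380234,  0.79954866,  2.11591513, -0.64222365,
        0.70766644, -0.87435668])}
rack_blue [(array([663., -38.,  18.]), 0.94), (array([ 324., -206.,    5.]), 0.92)]
lane_blue [(array([ 407., -404.,    2.]), 0.42)]
rack_green [(array([661.,  77.,  13.]), 0.85), (array([663., -41.,  13.]), 0.73)]
rack_orange [(array([ 661., -157.,   13.]), 0.83)]
vial_left [(array([500., 171.,  17.]), 0.74)]
vial_right [(array([ 477., -238.,   14.]), 0.69), (array([664.,  76.,  13.]), 0.53)]
amber_bottle []
cap_jar [(array([ 583., -426.,    1.]), 0.69)]
fitting_wrench [(array([ 402., -402.,    1.]), 0.72)]
rack_blue [(array([320., 114.,   2.]), 0.61), (array([ 320., -208.,   -3.]), 0.58)]
lane_blue []
rack_green [(array([665.,  78.,  16.]), 0.83)]
rack_orange [(array([ 658., -159.,   18.]), 0.65)]
```

View pics/s9.png

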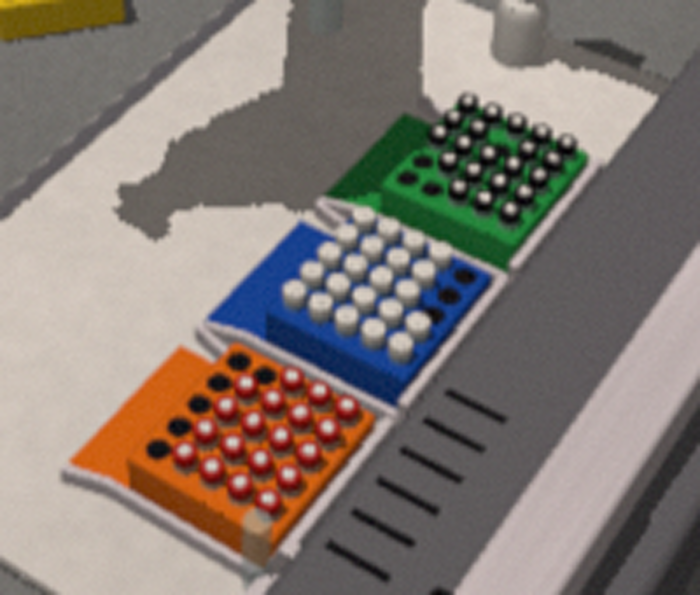

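View pics/t9.png

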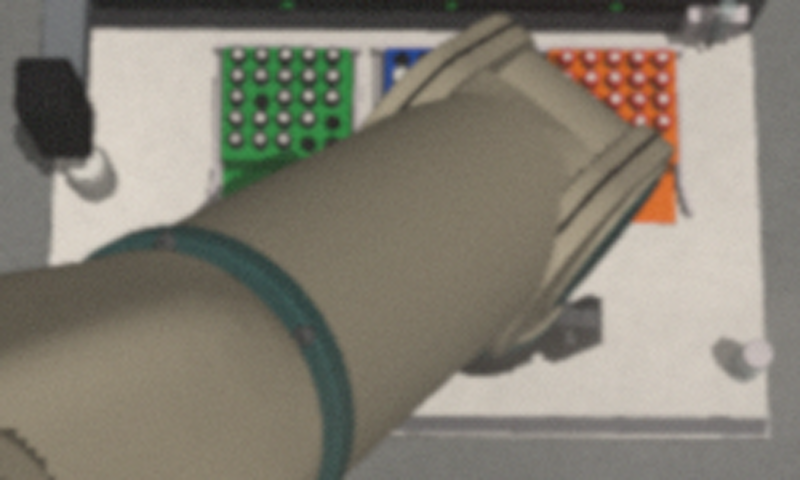

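>>> apply_moves --pt "4 -3 0 0 4" --pt "8 -5 0 0 4" --pt "12 -5 0 0 4" --pt "16 -5 0 0 4" --pt "20 -5 0 0 4" --pt "24 -5 0 0 4" --pt "28 -5 -4 0 4" --pt "32 -5 -8 0 4" --pt "36 -5 -10 0 4" --pt "36 -5 -10 0 4" --pt "36 -5 -10 0 4"

```text
clock: 19.02
eef_pos: [347.4, -396.5, 222.1]
tool_rot: [-1.571, 0.001, -1.591]
force: [-0.2, -0.5, 0.1]
width: 40.1
```

```bash
python3 - <<'E'
from cell import ctrl
from h import *
s=ctrl.read_state();print({k:s[k] for k in('clock','eef_pos','tool_rot','force')})
p=ctrl.get_image('top');im=p['image'][:,:,::-1].copy()
cv2.imwrite('pics/t10.png',cv2.resize(im[135:285,205:455],None,fx=3.2,fy=3.2,interpolation=cv2.INTER_CUBIC))
for q in('rack_blue','rack_green','rack_orange','amber_bottle','fitting_wrench','cap_jar'):print(q,[(np.round(d['location']),round(d['confidence'],2)) for d in ctrl.mark_of(p,q)][:2])
E
```

```text
{'clock': 19.025, 'eef_pos': array([ 347.37353712, -396.5367325 ,  222.05831473]), 'tool_rot': array([-1.57062378e+00,  1.25022306e-03, -1.59082545e+00]), 'force': array([-0.19400198, -0.45399861,  0.13227679])}
rack_blue [(array([657., -36.,  14.]), 0.89), (array([320., 116.,   3.]), 0.59)]
rack_green [(array([665.,  76.,  14.]), 0.9)]
rack_orange [(array([ 658., -157.,   16.]), 0.61)]
amber_bottle [(array([522., 423.,   1.]), 0.74)]
fitting_wrench []
cap_jar [(array([ 583., -421.,   -2.]), 0.63)]
```

View pics/t10.png

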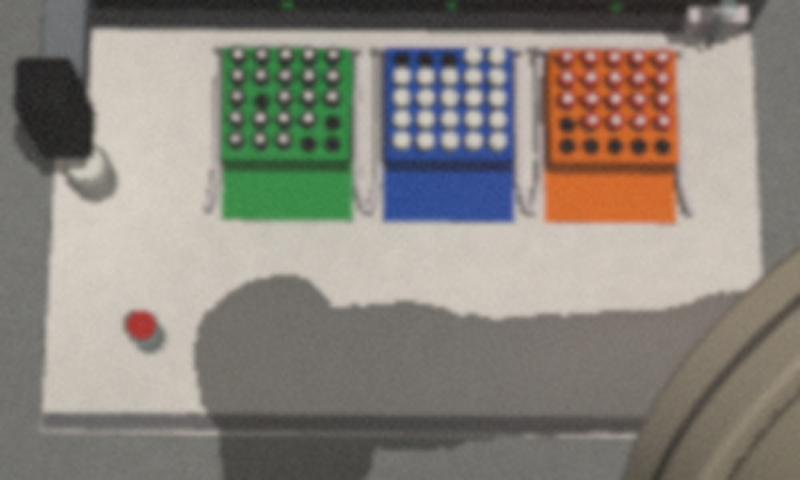

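```bash
python3 - <<'E'
from cell import ctrl
print(ctrl.finish_job())
E
```

```text
the job is handed in; nothing more can be done
None
```

The blue rack is in the blue lane against the back stop, and I handed the job in at about 19 s of the allowed 51. The hand-in reports no verdict, so what follows is from my own last checks.

**What I did:** I pushed the rack's right side wall with both fingertips, which squared it and brought it into line with the blue strip. I then pushed its back wall down the lane. I backed the fingers out, lifted them and moved the arm clear to the right.

**What the last checks showed:**
- **At the stop:** more push made the tool force along the lane rise from about 3 N to 15 N while the fingers stayed at x = 608 mm. That fits the rack being against the stop.
- **In the pictures:** the final top view shows the rack square between the rails. It is level with the green and orange racks to about 2 mm, which is as fine as the picture resolves, and centred on its strip to about 1 mm.
- **Other things:** the racks, vials, bottle, jar and wrench all read within about 6 mm of their first readings, roughly the networks' scatter, and show no visible shift. The wrench and right vial were last found in the scene picture before the arm's final swing; that swing passed high above the bench.

**Where they disagreed:** the network's last top-view reading of the blue rack was (657, -36), against (663, -38) in the scene view and about (663, -42) for the lane's home point. I trusted the pictures and the stop force over that one reading.

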